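# Pack the laser kit into its foam inserts

### The job

Pack up the laser kit: lay each of the four pieces (long handpiece, short handpiece, round lens, square battery) flat on the floor of the pocket of the foam insert that is cut to its shape and size, same side up as it lies now. A handpiece may point either way along its slot. Leave the little glass vial that stands among them where it is.

Things in the scene. Friction and masses are not known exactly. Their poses are not given: they have to be found in the camera images.
- long_handpiece: Long laser handpiece, a straight aluminium bar with black bands and a steel nose cone, lying on the table. 120 mm long overall (its x, nose at +x), 20 mm wide, 22 mm high; the last 28 mm at +x are the narrower nose. Origin: centre of the underside, mid-length; z up. About 110 g.
- short_handpiece: Short laser handpiece, same look and section but 76 mm long overall (its x, nose at +x), 20 mm wide, 22 mm high; the last 18 mm at +x are the narrower nose. Origin: centre of the underside, mid-length; z up. About 75 g.
- round_lens: Round lens in a black mount with a bright metal band, a flat disc 48 mm in diameter (49 mm at the band) and 24 mm high, lying flat. Origin: centre of the underside; z up. About 90 g.
- square_battery: Square grey battery pack with a pale label on top, 46 x 46 mm and 24 mm high, lying flat. Origin: centre of the underside; x and y along its sides, z up. About 130 g.
- insert_long: Fixed dark foam block, 152 (its x) x 84 (y) x 11 mm high (all four alike outside). Centred in its top is a pocket 7 mm deep, white floor 4 mm above the block's underside. Pocket: a long slot, 136 mm (along x) x 36 mm (along y): for the long handpiece. Origin: centre of the block's underside, below the pocket's centre; z up; x within 0.2 rad of world x.
- insert_short: Fixed dark foam block, 152 (its x) x 84 (y) x 11 mm high (all four alike outside). Centred in its top is a pocket 7 mm deep, white floor 4 mm above the block's underside. Pocket: a short slot, 92 mm (along x) x 36 mm (along y): for the short handpiece. Origin: centre of the block's underside, below the pocket's centre; z up; x within 0.2 rad of world x.
- insert_round: Fixed dark foam block, 152 (its x) x 84 (y) x 11 mm high (all four alike outside). Centred in its top is a pocket 7 mm deep, white floor 4 mm above the block's underside. Pocket: a round one, 64 mm in diameter: for the round lens. Origin: centre of the block's underside, below the pocket's centre; z up; x within 0.2 rad of world x.
- insert_square: Fixed dark foam block, 152 (its x) x 84 (y) x 11 mm high (all four alike outside). Centred in its top is a pocket 7 mm deep, white floor 4 mm above the block's underside. Pocket: a square one, 62 x 62 mm, sides along x and y: for the square battery. Origin: centre of the block's underside, below the pocket's centre; z up; x within 0.2 rad of world x.
- vial: Loose bystander: small clear glass vial with a metal cap, 24 mm in diameter, 56 mm high, standing upright among the kit pieces; not to be disturbed. Origin: centre of the underside; z up.

How it is judged:
At the end, for the whole second after the job is handed in: Each of the four pieces is released and at rest in the matching pocket: its origin within 13 mm horizontally of the insert's origin, its underside less than 7 mm above the insert's underside (4 mm when on the pocket's floor, 11 mm when on the rim), upright within 0.15 rad (horizontal distance between long_handpiece and insert_long below 0.013 m and z of long_handpiece in the frame of insert_long below 0.007 m and angle between each of long_handpiece, short_handpiece, round_lens, square_battery's own z axis and vertical below 0.15 rad and linear speed of each of long_handpiece, short_handpiece, round_lens, square_battery below 0.02 m/s and horizontal distance between short_handpiece and insert_short below 0.013 m and z of short_handpiece in the frame of insert_short below 0.007 m and horizontal distance between round_lens and insert_round below 0.013 m and z of round_lens in the frame of insert_round below 0.007 m and horizontal distance between square_battery and insert_square below 0.013 m and z of square_battery in the frame of insert_square below 0.007 m); the robot touches nothing.
It fails at once if the glass vial is moved by more than 25 mm or tipped over (distance of vial from where it was at the start of the episode above 0.025 m or angle between vial's own z axis and vertical above 0.5 rad).
It also fails if it takes over 90 s, if anything falls off the work surface, if the arm or the gripper's body presses on something with over 40 N, if the wrist force passes 120 N, or if a joint passes its speed limit or range.

### The arm

A 7-joint arm with a two-finger parallel gripper is mounted at the origin on the work surface. World frame = base frame: x ahead of the robot, y to its left, z up, the work surface at z = 0. Lengths are in m, angles in rad, forces in N, time in s.
With the tool pointing down it reaches from about 0.4 to 0.875 m from the base axis. Payload 19.3 kg.
Tool frame: the origin (TCP) lies on the mounting face of the last link; the fingertips stand 173 mm ahead of it and the grasp point (between the pads) lies 155 mm ahead of it; z points along the fingers, y is the line along which they close (so a half turn about z gives the same grasp; the last joint's range is limited). The gripper opens to 85 mm and grips with 20 to 120 N. Pads are 22 mm wide; open, the fingers measure 114 mm over their backs; the gripper's body (76 mm by 85 mm) begins 54 mm behind the grasp point. The pads swing forward as they close: fully open they stand 13 mm farther back than shut.
Start: joints at [-1.415, 0.521, -0.036, 1.599, 0.021, 1.021, -0.113], TCP at [0.14, 0.609, 0.405] pointing down, gripper open.
Joint ranges: [-2.91, 2.91], [-0.3, 2.13], [-1.5, 1.42], [0.17, 2.43], [-1.26, 4.41], [0.16, 1.93], [-2.52, 2.52]. Speed limits (rad/s): [1.89, 1.89, 2.39, 2.39, 3.01, 3.01, 3.01].

### API

Orientations are given as [roll, pitch, yaw] about the fixed x, y, z axes, in that order (R = Rz(yaw) Ry(pitch) Rx(roll)).
In Python, from workcell import bot, vision gives the robot as it stands.
- The arm moves only by the shell command python3 -m creep 'ROWS' [FORCE]. ROWS is JSON, a list that holds one entry, the list of rows, each a list of 7 numbers: the opening, from -1 (shut) to 1 (fully open), then the shift along the tool's x, y, z in cm, then the turn, a rotation vector about the tool's x, y, z in rad. In form: [[[grip, tx, ty, tz, rx, ry, rz], ...]]. A call has 1 to 12 rows; each row shifts and turns the commanded pose from where the row before left it, along the tool's axes as they then stand; what a row does not reach is not made up. A row lasts 1/8 s, in which the tool goes at most 62.5 mm and 10.7 degrees, less where a joint would pass 70% of its speed; a pose out of reach is approached as far as the arm can. A call with a gripper value outside its range is refused whole. The fingers move at their own pace and stop on an object; FORCE is the grip in N (left out, the last holds). Time passes only in rows, so rows that do not move let the fingers close. It gives the time, the measured TCP pose, the force, the opening and the grip force at its end, in the units of the state.
- bot.observe(): the state, without advancing time (a new reading comes with each control period).
- vision.grab_frame(name): name is "side" or "top" or "wrist"; returns a dict with "image" (480x640x3 uint8, blue, green, red), "depth" (480x640 float32, m along the optical axis (not along the pixel's ray), 0 where there is no reading), "fovy" (degrees; the focal length in pixels is half the picture's height over the tangent of half this angle, whatever the lens; pixels are square), "cx", "cy" (the principal point, pixels), "cam_to_world" (4x4, takes a point from camera to world coordinates); the wrist camera has in their place "tool_from_camera" (4x4, takes a point from camera to tool coordinates, whose origin is the TCP and whose axes are the flange's). Camera axes: x right, y down, z forward; pixel columns grow to the right and rows downward; lengths in m; the calibration is good to about 2 mm. A picture is of the moment at which its call begins: read the wrist's pose just before it.
- bot.job_done(): hands the job in; it is judged then, once.
The state is a dict: "clock": time; "qpos": joint angles; "qd": joint speeds; "joint_efforts": joint torques, N m; "position": TCP position; "tool_rot": TCP orientation; "force": force on the tool from outside, world axes, zero at the start; "moment": the same for the moment, N m; "grip_width": finger opening in m; "finger_force": force on a finger pad.
Only numpy, scipy, OpenCV 4.12 (cv2) and the standard library are available. Lean on these libraries where they do the work, as an engineer would, in place of code of your own. Each camera call takes 0.05 s, during which the arm holds its last target. There are 200 camera calls.

## Working session

There is one attempt and no reset: what is moved stays moved. The work goes in short steps, Python scripts to look and compute and a shell command to move; the robot and the scene stay as the last step left them, time stands still between calls to the robot, and variables do not carry over. Pictures are saved under pics/ and viewed, at most 14 in all, crops included, and the job is handed in when it is done.

```bash
ls; mkdir -p pics
cat > h.py <<'E'
from workcell import bot, vision
import numpy as np, cv2
from scipy.spatial.transform import Rotation as R
def snap(n,f):
    s=bot.observe(); d=vision.grab_frame(n); cv2.imwrite('pics/'+f+'.png',d['image'])
    if n=='wrist':
        T=np.eye(4);T[:3,3]=s['position'];T[:3,:3]=R.from_euler('xyz',s['tool_rot']).as_matrix()
        d['cam_to_world']=T@d['tool_from_camera']
    np.savez('pics/'+f+'.npz',**d); return d
def ray(d,u,v,z):
    f=240/np.tan(np.radians(float(d['fovy']))/2);T=d['cam_to_world']
    r=T[:3,:3]@np.array([(u-d['cx'])/f,(v-d['cy'])/f,1]);o=T[:3,3]
    return (o+r*(z-o[2])/r[2])
def cloud(d):
    f=240/np.tan(np.radians(float(d['fovy']))/2);T=d['cam_to_world'];D=d['depth']
    v,u=np.mgrid[:480,:640];P=np.stack([(u-d['cx'])/f*D,(v-d['cy'])/f*D,D],-1)
    return P@T[:3,:3].T+T[:3,3]
E
python3 - <<'E'
from h import *
print(bot.observe())
for n in('top','side'):
    d=snap(n,n+'0');print(n,d['fovy'],d['cx'],d['cy'],d['cam_to_world'].round(3).tolist())
E
```

```text
pics
{'clock': 0.0, 'qpos': array([-1.41519588,  0.52200673, -0.03633563,  1.59997288,  0.02122482,
        1.02107824, -0.1128122 ]), 'qd': array([ 1.52242716e-03, -4.94471808e-07,  1.26128622e-03,  1.61790486e-04,
        1.39255266e-04, -1.06078135e-03, -5.22940921e-04]), 'joint_efforts': array([ 1.26791238e-03, -9.27117777e+01,  1.98010191e+00, -3.69937348e+01,
        1.78573496e-02,  8.04349518e-03,  3.06555626e-05]), 'position': array([0.13992104, 0.60900629, 0.40414265]), 'tool_rot': array([-3.14051715e+00,  9.24148757e-05,  2.91578956e+00]), 'force': array([ 0.02685948,  0.80473957, -0.36777684]), 'moment': array([ 0.06794794,  0.00632549, -0.00865812]), 'finger_force': 0.0, 'grip_width': 0.08552602769257833}
top 47.551498338499194 318.01751413296665 247.27017124534672 [[-0.0, -0.993, 0.122, 0.426], [-1.0, 0.004, 0.031, -0.01], [-0.031, -0.122, -0.992, 1.089], [0.0, 0.0, 0.0, 1.0]]
side 53.453985575029755 316.95663988923417 242.24313527845524 [[0.892, -0.243, 0.38, 0.203], [-0.451, -0.504, 0.737, -0.659], [0.012, -0.829, -0.56, 0.552], [0.0, 0.0, 0.0, 1.0]]
```

View pics/top0.png

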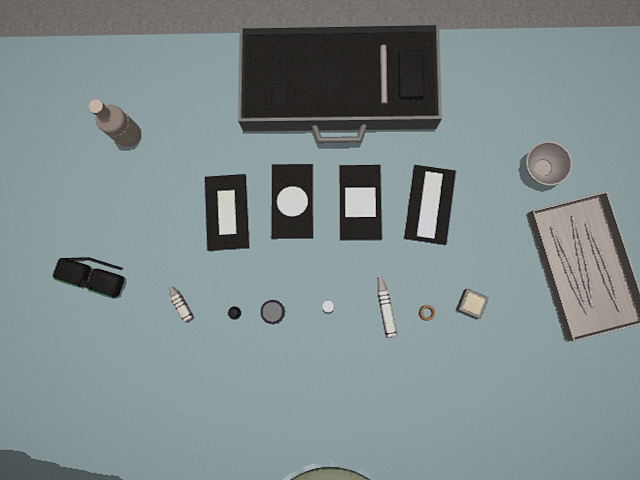

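View pics/side0.png

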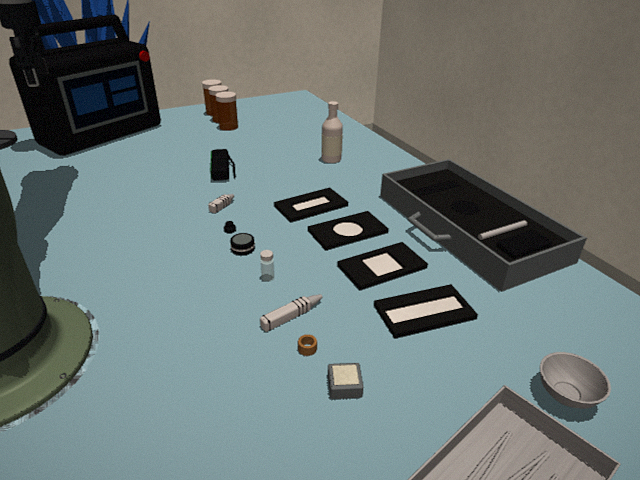

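The top view shows the inserts at short (227,212), round (292,202), square (360,202) and long (430,205). The pieces are short (181,305), lens (272,312), long (387,308) and battery (472,304), with the vial at (328,307). There are also small distractors at (234,313) and (427,313).

Run:
```python
from h import *
d=dict(np.load('pics/top0.npz'));P=cloud(d);g=d['image'].astype(int)
def rep(n,m):
    q=P[m][:,:2].astype(np.float32)
    r=cv2.minAreaRect(q);b=cv2.boxPoints(r);e=b[1]-b[0],b[2]-b[1];l=max(e,key=np.linalg.norm)
    print(n,m.sum(),'c',np.round(r[0],4),'size',np.round(r[1],4),'yaw',round(float((np.arctan2(l[1],l[0])+np.pi/2)%np.pi-np.pi/2),3),'z',np.percentile(P[m][:,2],[2,50,98]).round(4))
def box(u,v,w=45,h=45):
    m=np.zeros((480,640),bool);m[v-h:v+h,u-w:u+w]=1;return m
for n,u,v in[('short',181,305),('cap',234,313),('lens',272,312),('vial',328,307),('long',387,308),('ring',427,313),('batt',472,304)]:
    rep(n,box(u,v,22 if n not in('cap','lens','ring') else 17,36)&(P[...,2]>.012))
for n,u,v in[('I short',227,212),('I round',292,202),('I square',360,202),('I long',430,205)]:
    rep(n,box(u,v,22,36)&(g.min(-1)>150))
    rep(n+' blk',box(u,v,32,45)&(g.max(-1)<60))
    c,_ = P[box(u,v,22,36)&(g.min(-1)>150)][:,:2].mean(0),0; print('   mean',c.round(4))
```

```text
short 363 c [0.4226 0.1589] size [0.3332 0.0615] yaw 1.407 z [0.0129 0.0194 1.0887]
cap 82 c [0.429  0.0937] size [0.2083 0.0176] yaw 1.57 z [0.0122 0.0181 1.0887]
lens 495 c [0.4303 0.062 ] size [0.0467 0.1448] yaw -1.566 z [0.0136 0.0227 0.1569]
vial 135 c [0.4385 0.0016] size [0.0278 0.0214] yaw 0.105 z [0.0381 0.0549 1.0887]
long 591 c [ 0.4227 -0.0896] size [0.1063 0.1174] yaw -0.875 z [0.0133 0.0197 0.2389]
ring 113 c [ 0.421  -0.1087] size [0.0287 0.1945] yaw -1.473 z [0.0131 0.0164 1.0887]
batt 605 c [ 0.4496 -0.159 ] size [0.2956 0.0557] yaw 1.544 z [0.0157 0.0227 0.0282]
I short 780 c [0.5292 0.1434] size [0.3398 0.1484] yaw 0.567 z [-0.0026  0.0026  0.007 ]
I short blk 2213 c [0.5453 0.1523] size [0.3774 0.1435] yaw 0.574 z [0.0052 0.0091 0.0136]
   mean [0.6306 0.207 ]
I round 761 c [0.586  0.0421] size [0.3289 0.0736] yaw 0.537 z [-0.0027  0.0024  0.0067]
I round blk 2187 c [0.5759 0.0638] size [0.3189 0.1022] yaw 0.149 z [0.0051 0.0093 0.0133]
   mean [0.6544 0.0779]
I square 941 c [ 0.5579 -0.0522] size [0.0762 0.2664] yaw -0.027 z [-0.0026  0.0025  0.0092]
I square blk 2124 c [ 0.576  -0.0594] size [0.0865 0.3039] yaw -0.038 z [0.0043 0.0092 0.0136]
   mean [ 0.6483 -0.0587]
I long 1183 c [ 0.5502 -0.1509] size [0.1303 0.3519] yaw -0.491 z [-0.0024  0.0028  0.0088]
I long blk 1899 c [ 0.5577 -0.1538] size [0.1267 0.3684] yaw -0.496 z [0.0019 0.0093 0.0133]
   mean [ 0.6443 -0.201 ]
```

```bash
cat > m.py <<'E'
from h import *
d=dict(np.load('pics/top0.npz'));P=cloud(d);g=d['image'].astype(int)
def rep(n,m,lo,hi):
    m=m&(P[...,2]>lo)&(P[...,2]<hi)
    k,L,S,_=cv2.connectedComponentsWithStats(m.astype(np.uint8),connectivity=4);m=L==1+np.argmax(S[1:,4])
    q=P[m][:,:2].astype(np.float32)
    r=cv2.minAreaRect(q);b=cv2.boxPoints(r);e=b[1]-b[0],b[2]-b[1];l=max(e,key=np.linalg.norm)
    print(n,m.sum(),'c',np.round(r[0],4),'mean',q.mean(0).round(4),'size',np.round(r[1],4),'yaw',round(float((np.arctan2(l[1],l[0])+np.pi/2)%np.pi-np.pi/2),3),'z',np.median(P[m][:,2]).round(4))
def box(u,v,w=45,h=45):
    m=np.zeros((480,640),bool);m[v-h:v+h,u-w:u+w]=1;return m
for n,u,v in[('short',181,305),('cap',234,313),('lens',272,312),('vial',328,307),('long',387,308),('ring',427,313),('batt',472,304)]:
    rep(n,box(u,v,22 if n not in('cap','lens','ring') else 17,36),.01,.065)
for n,u,v in[('I short',227,212),('I round',292,202),('I square',360,202),('I long',430,205)]:
    rep(n,box(u,v,22,36)&(g.min(-1)>150),-.01,.009)
    rep(n+' blk',box(u,v,32,45)&(g.max(-1)<60),.0,.02)
E
python3 m.py
```

```text
short 375 c [0.4467 0.2968] mean [0.4441 0.2939] size [0.0755 0.021 ] yaw 0.551 z 0.0191
cap 82 c [0.4276 0.1897] mean [0.4284 0.1885] size [0.0212 0.0195] yaw 0.493 z 0.0176
lens 490 c [0.43  0.111] mean [0.4305 0.1105] size [0.0467 0.0468] yaw -1.566 z 0.0226
vial 119 c [0.4411 0.0017] mean [0.4406 0.0022] size [0.0208 0.0225] yaw -0.007 z 0.0544
long 593 c [ 0.4412 -0.1099] mean [ 0.4361 -0.1105] size [0.1195 0.0203] yaw 0.181 z 0.0196
ring 107 c [ 0.4294 -0.1899] mean [ 0.4293 -0.1903] size [0.0282 0.0278] yaw 0.721 z 0.016
batt 602 c [ 0.4463 -0.278 ] mean [ 0.446  -0.2767] size [0.0463 0.0465] yaw -0.41 z 0.0227
I short 734 c [0.6325 0.2097] mean [0.6323 0.2099] size [0.0901 0.0346] yaw 0.059 z 0.0026
I short blk 2199 c [0.6321 0.2086] mean [0.6313 0.2087] size [0.1523 0.0846] yaw 0.063 z 0.0091
I round 719 c [0.6544 0.0761] mean [0.6544 0.0762] size [0.0588 0.0616] yaw -1.563 z 0.0025
I round blk 2178 c [0.6543 0.0755] mean [0.6532 0.0762] size [0.1528 0.0821] yaw 0.01 z 0.0093
I square 870 c [ 0.6512 -0.062 ] mean [ 0.6512 -0.0619] size [0.061  0.0593] yaw 1.565 z 0.0026
I square blk 2109 c [ 0.6515 -0.0615] mean [ 0.6492 -0.0615] size [0.1541 0.0818] yaw 0.007 z 0.0092
I long 1121 c [ 0.6452 -0.2017] mean [ 0.6448 -0.2019] size [0.036  0.1351] yaw -0.154 z 0.0028
I long blk 1874 c [ 0.6452 -0.2013] mean [ 0.6448 -0.2014] size [0.0829 0.1531] yaw -0.155 z 0.0093
```

```bash
cat > g.py <<'E'
from h import *
import sys
O=dict(S=(.4467,.2968,.551),L=(.43,.1107,.0),H=(.4412,-.1099,.181),B=(.4463,-.278,-.41),
 IS=(.6323,.2095,.061),IL=(.6544,.0759,.008),IH=(.645,-.2017,-.155),IB=(.6513,-.0618,.005))
OFF=dict(S=.005,H=.006,IS=.005,IH=.006)
def go(n,tip):
    s=bot.observe();x,y,t=O[n];o=OFF.get(n,0);x-=o*np.cos(t);y-=o*np.sin(t)
    A=R.from_euler('xyz',s['tool_rot']);B=R.from_euler('xyz',[np.pi,0,np.pi+t])
    d=np.array([x,y,.173+tip])-s['position']
    print(n,'clk',s['clock'],'pos',s['position'].round(4),'tip',(s['position'][2]-.173).round(4),'w',s['grip_width'].round(4),'ff',np.round(s['finger_force'],1),'F',s['force'].round(1),'q',s['qpos'].round(2))
    print('rot first',(A.inv()*B).as_rotvec().round(3),'then shift cm',(B.inv().apply(d)*100).round(2))
if __name__=='__main__': go(sys.argv[1],float(sys.argv[2]))
E
python3 g.py S .05
```

```text
Traceback (most recent call last):
  File "g.py", line 12, in <module>
    if __name__=='__main__': go(sys.argv[1],float(sys.argv[2]))
                             ~~^^^^^^^^^^^^^^^^^^^^^^^^^^^^^^^^
  File "g.py", line 10, in go
    print(n,'clk',s['clock'],'pos',s['position'].round(4),'tip',(s['position'][2]-.173).round(4),'w',s['grip_width'].round(4),'ff',np.round(s['finger_force'],1),'F',s['force'].round(1),'q',s['qpos'].round(2))
                                                                                                     ^^^^^^^^^^^^^^^^^^^^^
AttributeError: 'float' object has no attribute 'round'
```

```bash
sed -i "s/s\['grip_width'\].round(4)/round(s['grip_width'],4)/" g.py; python3 g.py S .06
```

```text
S clk 0.1 pos [0.1399 0.609  0.4042] tip 0.2312 w 0.0856 ff 0.0 F [-0.1  0.1  0.6] q [-1.42  0.52 -0.04  1.6   0.02  1.02 -0.11]
rot first [-0.001 -0.    -0.777] then shift cm [ -9.29 -42.66  17.12]
```

```bash
python3 -m creep '[[[0.3,0,0,0,0,0,-0.155],[0.3,0,0,0,0,0,-0.155],[0.3,0,0,0,0,0,-0.155],[0.3,0,0,0,0,0,-0.155],[0.3,0,0,0,0,0,-0.157],[0.3,-0.9,-4.3,1,0,0,0],[0.3,-0.9,-4.3,1,0,0,0],[0.3,-0.9,-4.3,1,0,0,0],[0.3,-0.9,-4.3,1,0,0,0],[0.3,-0.9,-4.3,1,0,0,0],[0.3,-0.9,-4.3,1,0,0,0]]]' 50; python3 g.py S .06
```

```text
clock: 1.48
position: [0.3219, 0.4164, 0.3443]
tool_rot: [-3.141, -0.0, -2.59]
force: [0.8, 0.6, -0.8]
grip_width: 0.0556
finger_force: 0.0
S clk 1.475 pos [0.3219 0.4164 0.3443] tip 0.1713 w 0.0556 ff 0.0 F [ 0.8  0.6 -0.8] q [-0.88  0.45 -0.19  1.91  0.12  0.79  0.99]
rot first [-0. -0.  0.] then shift cm [ -3.87 -16.72  11.13]
```

```bash
python3 -m creep '[[[0.1,-0.97,-4.2,1.5,0,0,0],[0.1,-0.97,-4.2,1.5,0,0,0],[0.1,-0.97,-4.2,1.5,0,0,0],[0.1,-0.96,-4.12,1.5,0,0,0],[0.1,0,0,2.6,0,0,0],[0.1,0,0,2.5,0,0,0],[0.1,0,0,2.5,0,0,0],[0.1,0,0,0,0,0,0]]]'
python3 - <<'E'
from g import *
go('S',.009)
a=snap('side','s1')['image'];b=snap('wrist','w1')['image']
c=cv2.resize(a[130:290,140:340],(640,512),interpolation=cv2.INTER_CUBIC)
cv2.imwrite('pics/c1.png',np.hstack([cv2.resize(c,(400,320)),cv2.resize(b,(400,320))]))
E
```

```text
clock: 2.48
position: [0.4411, 0.2951, 0.2073]
tool_rot: [-3.141, -0.003, -2.59]
force: [0.4, 0.0, 0.7]
grip_width: 0.0468
finger_force: 0.0
S clk 2.475 pos [0.4411 0.2951 0.2073] tip 0.0343 w 0.0468 ff 0.0 F [0.4 0.  0.7] q [-0.6   0.68 -0.13  1.97  0.17  0.51  1.26]
rot first [-0.    -0.003  0.   ] then shift cm [-0.07 -0.15  2.53]
```

View pics/c1.png

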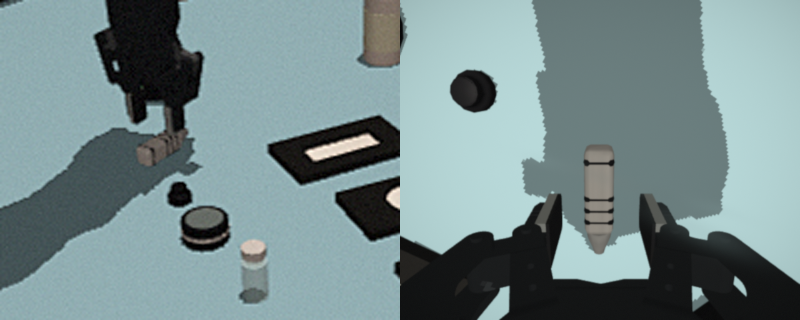

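The wrist view shows the short handpiece at (598,190), centred between the pads at 552 and 648. I'm descending and gripping it.

```bash
python3 -m creep '[[[0.1,-0.07,-0.15,1.2,0,0,0],[0.1,0,0,1.2,0,0,0],[0.1,0,0,0,0,0,0],[-1,0,0,0,0,0,0],[-1,0,0,0,0,0,0],[-1,0,0,0,0,0,0],[-1,0,0,0,0,0,0],[-1,0,0,0,0,0,0]]]' 50; python3 g.py S .0095
python3 -m creep '[[[-1,0,0,-3,0,0,0],[-1,0,0,-4,0,0,0],[-1,0,0,-4,0,0,0],[-1,0,0,0,0,0,0]]]';python3 g.py IS .06
```

```text
clock: 3.58
position: [0.443, 0.2946, 0.1851]
tool_rot: [-3.142, 0.0, -2.59]
force: [-2.0, -1.5, 6.5]
grip_width: 0.0184
finger_force: 49.6
S clk 3.575 pos [0.443  0.2946 0.1851] tip 0.0121 w 0.0184 ff 49.6 F [-2.  -1.5  6.5] q [-0.61  0.72 -0.12  1.98  0.18  0.46  1.26]
rot first [-0.  0.  0.] then shift cm [ 0.07 -0.    0.26]
clock: 4.08
position: [0.4435, 0.2949, 0.2974]
tool_rot: [3.141, 0.005, -2.591]
force: [0.9, 0.8, -1.3]
grip_width: 0.0186
finger_force: 49.0
IS clk 4.075 pos [0.4435 0.2949 0.2974] tip 0.1244 w 0.0186 ff 49.0 F [ 0.9  0.8 -1.3] q [-0.57  0.53 -0.17  1.93  0.13  0.69  1.3 ]
rot first [0.002 0.005 0.49 ] then shift cm [-17.82  -9.67   6.44]
```

```bash
python3 -m creep '[[[-1,0,0,0,0,0,0.163],[-1,0,0,0,0,0,0.163],[-1,0,0,0,0,0,0.164],[-1,-3.56,-1.93,0,0,0,0],[-1,-3.56,-1.93,0,0,0,0],[-1,-3.56,-1.93,0,0,0,0],[-1,-3.56,-1.93,0,0,0,0],[-1,-3.56,-1.93,1.5,0,0,0],[-1,0,0,2.5,0,0,0],[-1,0,0,2.5,0,0,0],[-1,0,0,0,0,0,0]]]'
python3 - <<'E'
from g import *
go('IS',.017)
a=snap('side','s2')['image'];b=snap('wrist','w2')['image']
cv2.imwrite('pics/c2.png',np.hstack([cv2.resize(a[130:250,230:380],(400,320),interpolation=2),cv2.resize(b,(400,320))]))
E
```

```text
clock: 5.45
position: [0.6257, 0.2088, 0.2272]
tool_rot: [-3.14, -0.004, -3.08]
force: [0.2, -0.1, -0.8]
grip_width: 0.0181
finger_force: 49.0
IS clk 5.45 pos [0.6257 0.2088 0.2272] tip 0.0542 w 0.0181 ff 49.0 F [ 0.2 -0.1 -0.8] q [-0.39  0.79 -0.03  1.62  0.03  0.74  1.2 ]
rot first [-0.001 -0.004  0.   ] then shift cm [-0.16  0.03  3.72]
```

View pics/c2.png

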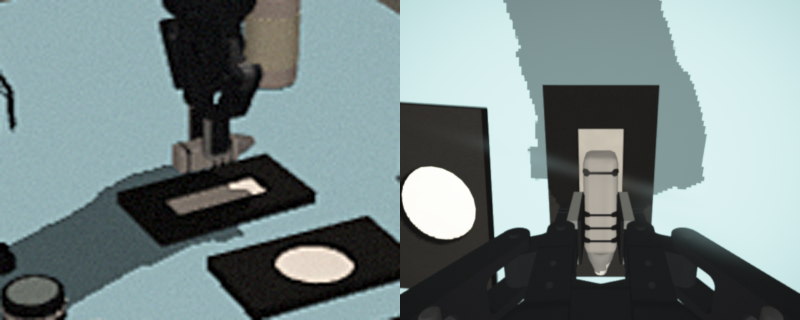

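The short handpiece hangs over its slot, aligned with it (wrist view: slot at 578–624, bar centred at 600). I'm lowering and releasing it.

```bash
python3 -m creep '[[[-1,0,0,1.5,0,0,0],[-1,0,0,1.4,0,0,0],[-1,0,0,0.6,0,0,0],[-1,0,0,0,0,0,0]]]'; python3 g.py IS .016
```

```text
clock: 6.05
position: [0.6264, 0.209, 0.1941]
tool_rot: [-3.141, -0.001, -3.08]
force: [-0.7, 0.7, -0.8]
grip_width: 0.0185
finger_force: 49.0
IS clk 6.05 pos [0.6264 0.209  0.1941] tip 0.0211 w 0.0185 ff 49.0 F [-0.7  0.7 -0.8] q [-0.39  0.84 -0.03  1.62  0.03  0.68  1.19]
rot first [-0.    -0.001  0.   ] then shift cm [-0.09  0.01  0.51]
```

```bash
python3 -m creep '[[[-1,0,0,0.3,0,0,0],[-1,0,0,0.1,0,0,0],[-1,0,0,0,0,0,0],[-0.2,0,0,0,0,0,0],[-0.2,0,0,0,0,0,0],[-0.2,0,0,-1,0,0,0],[0.2,0,0,-3,0,0,0],[0.7,0,0,-4,0,0,0],[0.9,0,0,-2,0,0,0],[0.9,0,0,0,0,0,0]]]'; python3 g.py L .06
```

```text
clock: 7.3
position: [0.6268, 0.2091, 0.2924]
tool_rot: [3.141, 0.002, -3.08]
force: [0.7, 0.1, -0.4]
grip_width: 0.0807
finger_force: 0.0
L clk 7.3 pos [0.6268 0.2091 0.2924] tip 0.1194 w 0.0807 ff 0.0 F [ 0.7  0.1 -0.4] q [-0.39  0.7  -0.03  1.59  0.02  0.85  1.2 ]
rot first [0.001 0.002 0.061] then shift cm [19.68 -9.84  5.94]
```

```bash
python3 -m creep '[[[0.9,0,0,0,0,0,0.061],[0.9,3.94,-1.97,0,0,0,0],[0.9,3.94,-1.97,0,0,0,0],[0.9,3.94,-1.97,0,0,0,0],[0.9,3.94,-1.97,0,0,0,0],[0.8,3.94,-1.97,2,0,0,0],[0.7,0,0,2,0,0,0],[0.7,0,0,2,0,0,0],[0.7,0,0,0,0,0,0],[0.7,0,0,0,0,0,0]]]'
python3 - <<'E'
from g import *
go('L',.011)
a=snap('side','s3')['image'];b=snap('wrist','w3')['image']
cv2.imwrite('pics/c3.png',np.hstack([cv2.resize(a[160:300,190:365],(400,320),interpolation=2),cv2.resize(b,(400,320))]))
E
```

```text
clock: 8.55
position: [0.4295, 0.1106, 0.2309]
tool_rot: [-3.141, -0.0, -3.141]
force: [-0.2, -1.0, 0.1]
grip_width: 0.0723
finger_force: 0.0
L clk 8.55 pos [0.4295 0.1106 0.2309] tip 0.0579 w 0.0723 ff 0.0 F [-0.2 -1.   0.1] q [-0.37  0.55 -0.02  2.19  0.03  0.4   1.16]
rot first [-0. -0.  0.] then shift cm [-0.05  0.01  4.69]
```

View pics/c3.png

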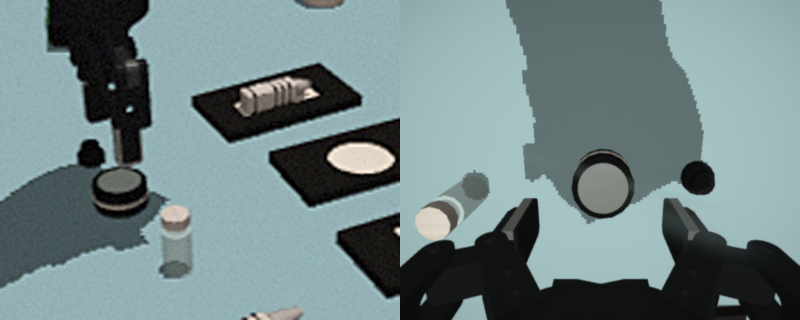

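The short handpiece sits in its slot. The lens at (603,187) is centred between the pads (532 and 672), and the fingers clear the vial and the cap. I'm descending to the lens.

```bash
python3 -m creep '[[[0.7,-0.05,0,2,0,0,0],[0.7,0,0,2,0,0,0],[0.7,0,0,0.95,0,0,0],[0.7,0,0,0,0,0,0],[-1,0,0,0,0,0,0],[-1,0,0,0,0,0,0],[-1,0,0,0,0,0,0],[-1,0,0,0,0,0,0]]]' 50; python3 g.py L .008
python3 -m creep '[[[-1,0,0,-2,0,0,0],[-1,0,0,-4,0,0,0],[-1,0,0,-4,0,0,0],[-1,0,0,0,0,0,0]]]';python3 g.py IL .06
```

```text
clock: 9.65
position: [0.4303, 0.1106, 0.1822]
tool_rot: [3.141, 0.001, -3.141]
force: [-3.1, -1.0, 16.1]
grip_width: 0.0461
finger_force: 48.6
L clk 9.65 pos [0.4303 0.1106 0.1822] tip 0.0092 w 0.0461 ff 48.6 F [-3.1 -1.  16.1] q [-0.37  0.65 -0.02  2.2   0.04  0.28  1.15]
rot first [0.    0.001 0.   ] then shift cm [0.03 0.01 0.12]
clock: 10.15
position: [0.4306, 0.1106, 0.2839]
tool_rot: [3.14, 0.005, 3.141]
force: [0.4, -0.7, -2.4]
grip_width: 0.0462
finger_force: 52.3
IL clk 10.15 pos [0.4306 0.1106 0.2839] tip 0.1109 w 0.0462 ff 52.3 F [ 0.4 -0.7 -2.4] q [-0.36  0.44 -0.03  2.17  0.02  0.53  1.16]
rot first [ 0.002  0.005 -0.008] then shift cm [-22.35  -3.65   5.09]
```

```bash
python3 -m creep '[[[-1,0,0,0,0,0,-0.008],[-1,-3.73,-0.61,0,0,0,0],[-1,-3.73,-0.61,0,0,0,0],[-1,-3.73,-0.61,0,0,0,0],[-1,-3.73,-0.61,0,0,0,0],[-1,-3.73,-0.61,0,0,0,0],[-1,-3.70,-0.60,1,0,0,0],[-1,0,0,2,0,0,0],[-1,0,0,2,0,0,0],[-1,0,0,0,0,0,0],[-1,0,0,0,0,0,0]]]'
python3 - <<'E'
from g import *
go('IL',.0135)
a=snap('side','s4')['image'];b=snap('wrist','w4')['image']
cv2.imwrite('pics/c4.png',np.hstack([cv2.resize(a[130:290,260:460],(400,320),interpolation=2),cv2.resize(b,(400,320))]))
E
```

```text
clock: 11.52
position: [0.6536, 0.0761, 0.2315]
tool_rot: [3.142, 0.0, -3.133]
force: [-0.4, 0.0, -1.3]
grip_width: 0.046
finger_force: 52.3
IL clk 11.525 pos [0.6536 0.0761 0.2315] tip 0.0585 w 0.046 ff 52.3 F [-0.4  0.  -1.3] q [-0.19  0.78 -0.02  1.62  0.02  0.74  1.35]
rot first [0.    0.    0.001] then shift cm [-0.08 -0.02  4.5 ]
```

View pics/c4.png

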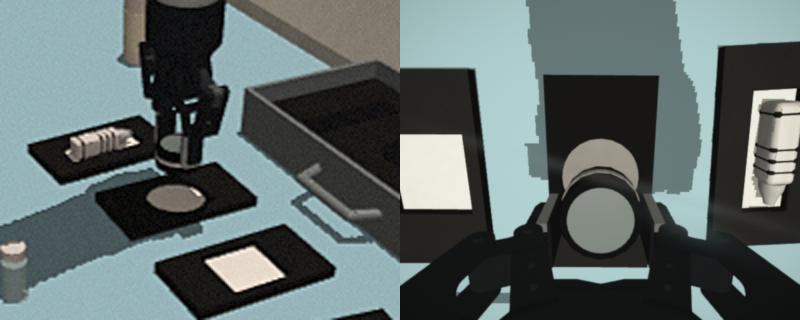

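The lens is level and lies along the pocket's line (600 against 600 in the wrist view). I'm lowering it.

```bash
python3 -m creep '[[[-1,-0.05,0,2,0,0,0],[-1,0,0,1.6,0,0,0],[-1,0,0,0.6,0,0,0],[-1,0,0,0,0,0,0],[-1,0,0,0,0,0,0]]]'; python3 g.py IL .0135
```

```text
clock: 12.25
position: [0.6545, 0.0759, 0.1896]
tool_rot: [3.142, 0.001, -3.133]
force: [0.1, 1.3, -1.2]
grip_width: 0.0456
finger_force: 52.3
IL clk 12.25 pos [0.6545 0.0759 0.1896] tip 0.0166 w 0.0456 ff 52.3 F [ 0.1  1.3 -1.2] q [-0.19  0.84 -0.02  1.63  0.03  0.67  1.35]
rot first [0.    0.001 0.   ] then shift cm [0.01 0.   0.31]
```

```bash
python3 -m creep '[[[-1,0,0,0.2,0,0,0],[-1,0,0,0.06,0,0,0],[-1,0,0,0,0,0,0],[0.5,0,0,0,0,0,0],[0.5,0,0,0,0,0,0],[0.5,0,0,-1,0,0,0],[0.5,0,0,-4,0,0,0],[0.2,0,0,-5,0,0,0],[0.1,0,0,0,0,0,0]]]'; python3 g.py H .06
```

```text
clock: 13.38
position: [0.6554, 0.0759, 0.2913]
tool_rot: [3.141, 0.007, -3.134]
force: [-0.2, 0.6, -0.7]
grip_width: 0.0467
finger_force: 0.0
H clk 13.375 pos [0.6554 0.0759 0.2913] tip 0.1183 w 0.0467 ff 0.0 F [-0.2  0.6 -0.7] q [-0.19  0.7  -0.02  1.6   0.02  0.84  1.36]
rot first [ 0.001  0.007 -0.173] then shift cm [ 25.01 -14.42   5.83]
```

```bash
python3 -m creep '[[[0.1,0,0,0,0,0,-0.173],[0.1,3.57,-2.06,0,0,0,0],[0.1,3.57,-2.06,0,0,0,0],[0.1,3.57,-2.06,0,0,0,0],[0.1,3.57,-2.06,0,0,0,0],[0.1,3.57,-2.06,0,0,0,0],[0.1,3.57,-2.06,0,0,0,0],[0.1,3.57,-2.06,2,0,0,0],[0.1,0,0,2,0,0,0],[0.1,0,0,2,0,0,0],[0.1,0,0,0,0,0,0],[0.1,0,0,0,0,0,0]]]'
python3 - <<'E'
from g import *
go('H',.0105)
a=snap('side','s5')['image'];b=snap('wrist','w5')['image']
cv2.imwrite('pics/c5.png',np.hstack([cv2.resize(a[180:380,200:450],(400,320),interpolation=2),cv2.resize(b,(400,320))]))
E
```

```text
clock: 14.88
position: [0.4347, -0.1109, 0.2271]
tool_rot: [-3.141, 0.0, -2.96]
force: [0.2, -0.0, -0.5]
grip_width: 0.0474
finger_force: 0.0
H clk 14.875 pos [ 0.4347 -0.1109  0.2271] tip 0.0541 w 0.0474 ff 0.0 F [ 0.2 -0.  -0.5] q [ 0.17  0.56 -0.07  2.18  0.09  0.41  1.78]
rot first [-0.  0.  0.] then shift cm [-0.06 -0.01  4.36]
```

View pics/c5.png

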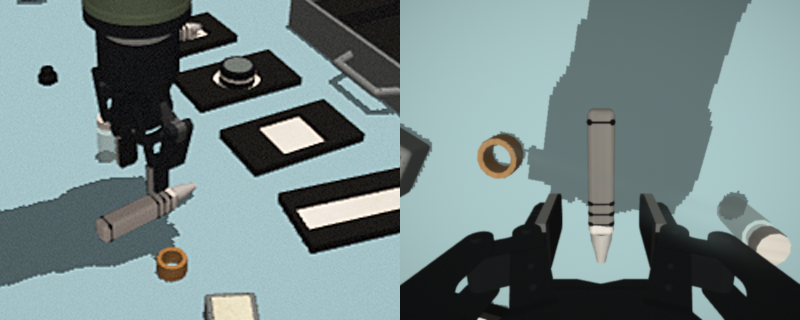

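The lens rests in its pocket. The long handpiece is at column 600, midway between the pads (550 and 650), and the vial and ring are clear. I'm gripping it.

```bash
python3 -m creep '[[[0.1,-0.05,0,2,0,0,0],[0.1,0,0,1.6,0,0,0],[0.1,0,0,0.7,0,0,0],[0.1,0,0,0,0,0,0],[-1,0,0,0,0,0,0],[-1,0,0,0,0,0,0],[-1,0,0,0,0,0,0],[-1,0,0,0,0,0,0]]]' 60; python3 g.py H .0105
python3 -m creep '[[[-1,0,0,-2,0,0,0],[-1,0,0,-4,0,0,0],[-1,0,0,-4,0,0,0],[-1,0,0,0,0,0,0]]]';python3 g.py IH .06
```

```text
clock: 15.98
position: [0.4352, -0.111, 0.1844]
tool_rot: [-3.141, 0.001, -2.961]
force: [-2.4, 0.5, 12.0]
grip_width: 0.0182
finger_force: 58.5
H clk 15.975 pos [ 0.4352 -0.111   0.1844] tip 0.0114 w 0.0182 ff 58.5 F [-2.4  0.5 12. ] q [ 0.16  0.65 -0.05  2.19  0.11  0.3   1.77]
rot first [-0.     0.001 -0.   ] then shift cm [-0.01 -0.    0.09]
clock: 16.48
position: [0.4355, -0.1111, 0.2863]
tool_rot: [-3.14, 0.005, -2.961]
force: [0.0, -1.3, -0.6]
grip_width: 0.0181
finger_force: 59.8
IH clk 16.475 pos [ 0.4355 -0.1111  0.2863] tip 0.1133 w 0.0181 ff 59.8 F [ 0.  -1.3 -0.6] q [ 0.19  0.44 -0.09  2.15  0.07  0.55  1.8 ]
rot first [-0.001  0.005  0.336] then shift cm [-21.5   -5.72   5.33]
```

```bash
python3 -m creep '[[[-1,0,0,0,0,0,0.168],[-1,0,0,0,0,0,0.168],[-1,-3.58,-0.95,0,0,0,0],[-1,-3.58,-0.95,0,0,0,0],[-1,-3.58,-0.95,0,0,0,0],[-1,-3.58,-0.95,0,0,0,0],[-1,-3.58,-0.95,0,0,0,0],[-1,-3.58,-0.95,1.3,0,0,0],[-1,0,0,2,0,0,0],[-1,0,0,2,0,0,0],[-1,0,0,0,0,0,0],[-1,0,0,0,0,0,0]]]'
python3 - <<'E'
from g import *
go('IH',.0155)
a=snap('side','s6')['image'];b=snap('wrist','w6')['image']
cv2.imwrite('pics/c6.png',np.hstack([cv2.resize(a[180:380,300:550],(400,320),interpolation=2),cv2.resize(b,(400,320))]))
E
```

```text
clock: 17.98
position: [0.6384, -0.2002, 0.2311]
tool_rot: [-3.142, 0.0, 2.987]
force: [0.4, -0.2, -0.8]
grip_width: 0.0182
finger_force: 59.7
IH clk 17.975 pos [ 0.6384 -0.2002  0.2311] tip 0.0581 w 0.0182 ff 59.7 F [ 0.4 -0.2 -0.8] q [ 0.21  0.79  0.01  1.59 -0.01  0.76  1.64]
rot first [-0.  0.  0.] then shift cm [-0.08 -0.05  4.26]
```

View pics/c6.png

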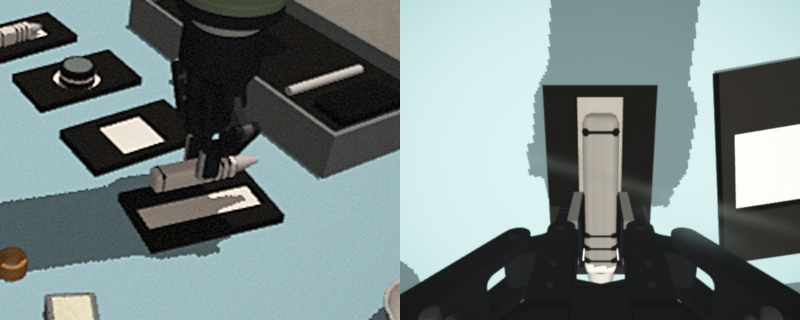

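The long handpiece is aligned over its slot (slot at 577–623, bar at 600). I'm lowering it.

```bash
python3 -m creep '[[[-1,-0.05,-0.05,2,0,0,0],[-1,0,0,1.4,0,0,0],[-1,0,0,0.6,0,0,0],[-1,0,0,0,0,0,0],[-1,0,0,0,0,0,0]]]'; python3 g.py IH .0155
```

```text
clock: 18.7
position: [0.639, -0.201, 0.1909]
tool_rot: [-3.141, 0.0, 2.987]
force: [-0.1, -0.5, -1.1]
grip_width: 0.0179
finger_force: 59.7
IH clk 18.7 pos [ 0.639  -0.201   0.1909] tip 0.0179 w 0.0179 ff 59.7 F [-0.1 -0.5 -1.1] q [ 0.21  0.85  0.01  1.6  -0.01  0.69  1.64]
rot first [-0.  0.  0.] then shift cm [-0.01  0.02  0.24]
```

```bash
python3 -m creep '[[[-1,0,0,0.2,0,0,0],[-1,0,0,0,0,0,0],[-0.2,0,0,0,0,0,0],[-0.2,0,0,0,0,0,0],[-0.2,0,0,-1,0,0,0],[0.2,0,0,-3,0,0,0],[0.7,0,0,-4,0,0,0],[0.7,0,0,-2,0,0,0],[0.7,0,0,0,0,0,0]]]'; python3 g.py B .06
```

```text
clock: 19.82
position: [0.6392, -0.201, 0.2903]
tool_rot: [-3.141, 0.003, 2.987]
force: [-0.4, 0.4, -0.1]
grip_width: 0.0723
finger_force: 0.0
B clk 19.825 pos [ 0.6392 -0.201   0.2903] tip 0.1173 w 0.0723 ff 0.0 F [-0.4  0.4 -0.1] q [ 0.21  0.72  0.01  1.57 -0.01  0.86  1.64]
rot first [0.    0.003 0.255] then shift cm [ 14.62 -14.75   5.73]
```

```bash
python3 -m creep '[[[0.7,0,0,0,0,0,0.128],[0.7,0,0,0,0,0,0.127],[0.7,2.92,-2.95,0,0,0,0],[0.7,2.92,-2.95,0,0,0,0],[0.7,2.92,-2.95,0,0,0,0],[0.7,2.92,-2.95,0,0,0,0],[0.7,2.92,-2.95,2,0,0,0],[0.7,0,0,2,0,0,0],[0.7,0,0,2,0,0,0],[0.7,0,0,0,0,0,0],[0.7,0,0,0,0,0,0]]]'
python3 - <<'E'
from g import *
go('B',.009)
a=snap('side','s7')['image'];b=snap('wrist','w7')['image']
cv2.imwrite('pics/c7.png',np.hstack([cv2.resize(a[240:440,270:520],(400,320),interpolation=2),cv2.resize(b,(400,320))]))
E
```

```text
clock: 21.2
position: [0.4462, -0.278, 0.2287]
tool_rot: [-3.142, -0.0, 2.732]
force: [0.9, -0.3, 0.5]
grip_width: 0.0727
finger_force: 0.0
B clk 21.2 pos [ 0.4462 -0.278   0.2287] tip 0.0557 w 0.0727 ff 0.0 F [ 0.9 -0.3  0.5] q [ 0.4   0.63  0.05  1.99 -0.06  0.52  1.67]
rot first [-0. -0.  0.] then shift cm [-0.01  0.    4.67]
```

View pics/c7.png

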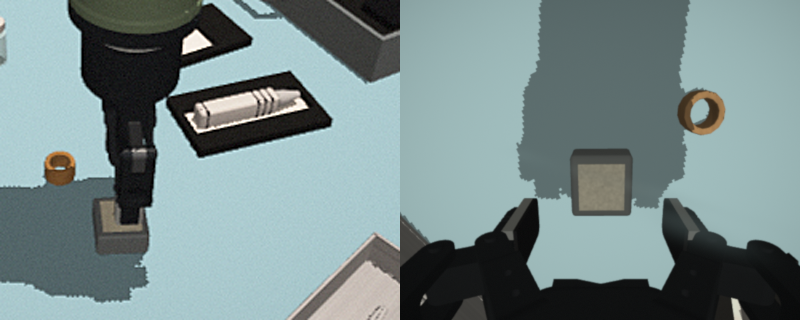

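The long handpiece lies in its slot. The battery at (601,185) is square to the pads and centred between them. I'm gripping it.

```bash
python3 -m creep '[[[0.7,0,0,2,0,0,0],[0.7,0,0,2,0,0,0],[0.7,0,0,0.65,0,0,0],[0.7,0,0,0,0,0,0],[-1,0,0,0,0,0,0],[-1,0,0,0,0,0,0],[-1,0,0,0,0,0,0],[-1,0,0,0,0,0,0]]]' 60; python3 g.py B .009
python3 -m creep '[[[-1,0,0,-2,0,0,0],[-1,0,0,-4,0,0,0],[-1,0,0,-4,0,0,0],[-1,0,0,0,0,0,0]]]';python3 g.py IB .06
```

```text
clock: 22.3
position: [0.4464, -0.2782, 0.1831]
tool_rot: [-3.141, 0.001, 2.732]
force: [-1.8, 1.7, 11.9]
grip_width: 0.0445
finger_force: 60.3
B clk 22.3 pos [ 0.4464 -0.2782  0.1831] tip 0.0101 w 0.0445 ff 60.3 F [-1.8  1.7 11.9] q [ 0.41  0.72  0.04  2.   -0.07  0.43  1.67]
rot first [-0.     0.001  0.   ] then shift cm [0.01 0.01 0.11]
clock: 22.8
position: [0.4467, -0.2784, 0.2851]
tool_rot: [-3.141, 0.005, 2.732]
force: [-1.1, 0.3, -0.6]
grip_width: 0.0444
finger_force: 62.8
IB clk 22.8 pos [ 0.4467 -0.2784  0.2851] tip 0.1121 w 0.0444 ff 62.8 F [-1.1  0.3 -0.6] q [ 0.39  0.54  0.07  1.97 -0.06  0.64  1.66]
rot first [-0.001  0.005 -0.415] then shift cm [-20.56  21.56   5.21]
```

```bash
python3 -m creep '[[[-1,0,0,0,0,0,-0.138],[-1,0,0,0,0,0,-0.138],[-1,0,0,0,0,0,-0.139],[-1,-2.94,3.08,0,0,0,0],[-1,-2.94,3.08,0,0,0,0],[-1,-2.94,3.08,0,0,0,0],[-1,-2.94,3.08,0,0,0,0],[-1,-2.94,3.08,0,0,0,0],[-1,-2.94,3.08,0,0,0,0],[-1,-2.94,3.08,1,0,0,0],[-1,0,0,2,0,0,0],[-1,0,0,2,0,0,0]]]'; python3 -m creep '[[[-1,0,0,0,0,0,0]]]'
python3 - <<'E'
from g import *
go('IB',.0145)
a=snap('side','s8')['image'];b=snap('wrist','w8')['image']
cv2.imwrite('pics/c8.png',np.hstack([cv2.resize(a[160:360,280:530],(400,320),interpolation=2),cv2.resize(b,(400,320))]))
E
```

```text
clock: 24.3
position: [0.6503, -0.0616, 0.2304]
tool_rot: [-3.141, -0.001, -3.136]
force: [0.3, -0.3, -1.5]
grip_width: 0.0444
finger_force: 62.8
clock: 24.42
position: [0.6498, -0.0623, 0.2301]
tool_rot: [-3.141, -0.004, -3.138]
force: [-0.4, 0.1, -0.9]
grip_width: 0.0445
finger_force: 62.7
IB clk 24.425 pos [ 0.6498 -0.0623  0.2301] tip 0.0571 w 0.0445 ff 62.7 F [-0.4  0.1 -0.9] q [ 0.02  0.77 -0.03  1.64  0.03  0.73  1.56]
rot first [-0.    -0.004 -0.001] then shift cm [-0.15  0.05  4.26]
```

View pics/c8.png

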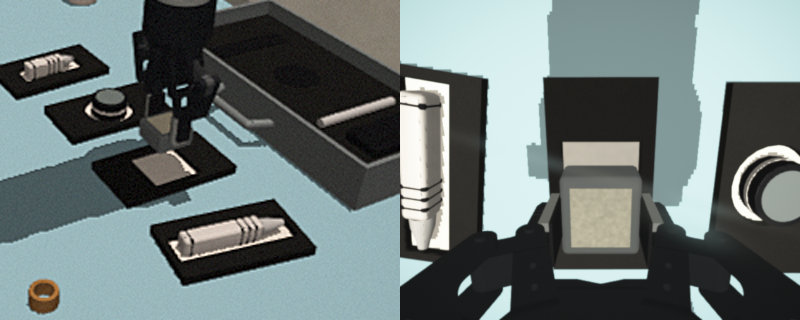

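The battery is square over its pocket. I'm lowering it.

```bash
python3 -m creep '[[[-1,-0.1,0.03,2,0,0,0],[-1,0,0,1.4,0,0,0],[-1,0,0,0.6,0,0,0],[-1,0,0,0,0,0,0],[-1,0,0,0,0,0,0]]]'; python3 g.py IB .0145
```

```text
clock: 25.15
position: [0.652, -0.061, 0.1925]
tool_rot: [-3.142, 0.001, -3.136]
force: [0.8, 0.1, -1.5]
grip_width: 0.0444
finger_force: 62.7
IB clk 25.15 pos [ 0.652  -0.061   0.1925] tip 0.0195 w 0.0444 ff 62.7 F [ 0.8  0.1 -1.5] q [ 0.02  0.83 -0.03  1.64  0.03  0.67  1.55]
rot first [-0.     0.001  0.   ] then shift cm [ 0.07 -0.08  0.5 ]
```

```bash
python3 -m creep '[[[-1,0.05,-0.05,0.3,0,0,0],[-1,0,0,0.15,0,0,0],[-1,0,0,0,0,0,0],[0.5,0,0,0,0,0,0],[0.5,0,0,0,0,0,0],[0.5,0,0,-1,0,0,0],[0.5,0,0,-4,0,0,0],[0.5,0,0,-5,0,0,0],[0.5,0,0,-5,0,0,0],[0.5,0,0,-5,0,0,0],[0.5,0,0,0,0,0,0]]]'
python3 -m creep '[[[0.5,0,6,0,0,0,0],[0.5,0,6,0,0,0,0],[0.5,0,6,0,0,0,0],[0.5,0,6,0,0,0,0],[0.5,3,6,0,0,0,0],[0.5,4,6,0,0,0,0],[0.5,4,6,0,0,0,0],[0.5,4,6,0,0,0,0],[0.5,0,0,0,0,0,0],[0.5,0,0,0,0,0,0]]]'
python3 - <<'E'
from h import *
snap('top','top1');snap('side','side1')
exec(open('m.py').read().split('for n,u')[0].replace('top0','top1'))
for n,u,v in[('short',227,212),('lens',292,202),('batt',360,202),('long',430,205),]: rep(n,box(u,v,26,38),.0165,.05)
rep('vial',box(328,307,22,36),.01,.065)
E
```

```text
clock: 26.52
position: [0.6519, -0.0617, 0.3925]
tool_rot: [-3.141, 0.007, -3.137]
force: [-0.7, 0.0, -1.0]
grip_width: 0.0641
finger_force: 0.0
clock: 27.78
position: [0.5171, 0.3893, 0.3874]
tool_rot: [-3.141, -0.0, -3.136]
force: [1.3, -0.2, 0.6]
grip_width: 0.0641
finger_force: 0.0
short 331 c [0.6296 0.2083] mean [0.6262 0.2076] size [0.072  0.0206] yaw 0.074 z 0.0231
lens 464 c [0.6535 0.0754] mean [0.6531 0.0749] size [0.0472 0.0468] yaw 0.959 z 0.0263
batt 555 c [ 0.6501 -0.0622] mean [ 0.6491 -0.0622] size [0.046 0.047] yaw -0.007 z 0.0263
long 544 c [ 0.6436 -0.2021] mean [ 0.637  -0.2007] size [0.0208 0.1183] yaw -0.154 z 0.0237
vial 118 c [0.4411 0.0017] mean [0.4407 0.002 ] size [0.0208 0.0225] yaw -0.0 z 0.0546
```

View pics/side1.png

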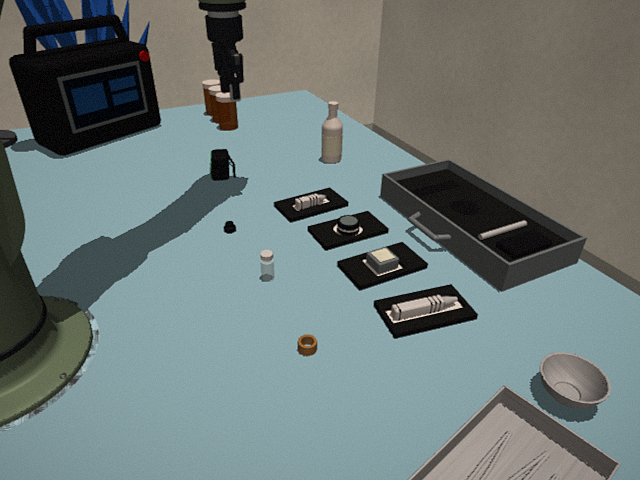

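All four pieces are within 3 mm of their pocket centres. Their tops read 4 mm higher than on the table, so they are on the pocket floors, and the vial at (267,265) hasn't moved.

```bash
python3 -c "
from workcell import bot
print(bot.job_done())"
```

```text
the job is handed in; nothing more can be done
None
```

I handed the job in at about 28 s: all four pieces lie flat in their matching pockets, within about 3 mm of centre by the last top image, and the vial hasn't moved; the hand-in returned no verdict.

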